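# Dock, lock and fill the parts bin and lay down the switch housing

## Robot

A 6-joint arm with a two-finger parallel gripper is mounted at the origin on the work surface. World frame = base frame: x ahead of the robot, y to its left, z up, the work surface at z = 0. Lengths are in m, angles in rad, forces in N, time in s.
With the tool pointing down it reaches from about 0.375 to 0.9 m from the base axis. Payload 3.1 kg.
Tool frame: the origin (TCP) lies between the finger pads; the fingertips stand 11 mm ahead of it and the grasp point (between the pads) lies 8 mm behind it; z points along the fingers, y is the line along which they close (so a half turn about z gives the same grasp; the last joint's range is limited). The gripper opens to 87 mm and grips with 3 to 60 N. Pads are 19 mm wide; open, the fingers measure 117 mm over their backs; the gripper's body (75 mm by 190 mm) begins 51 mm behind the grasp point.
Start: joints at [1.06, 0.527, 1.433, -0, 1.181, -0.178], TCP at [0.204, 0.591, 0.234] pointing down, gripper open.
Joint ranges: [-3.08, 3.08], [-0.75, 2.2], [0.22, 2.44], [-1.43, 4.57], [0, 2.65], [-2.85, 2.85]. Speed limits (rad/s): [2.79, 2.79, 3.14, 3.14, 3.14, 3.14].

## Interface

Orientations are given as a unit quaternion [x, y, z, w].
In Python, from rig import get_obs, camera, hand_in gives the robot as it stands.
- The arm moves only by the shell command python3 -m pendant 'ROWS' [FORCE]. ROWS is JSON, a list that holds one entry, the list of rows, each a list of 7 numbers: the shift along the tool's x, y, z in m, then the turn, a rotation vector about the tool's x, y, z in degrees, then the opening, from 0 (shut) to 1 (fully open). In form: [[[x, y, z, ax, ay, az, fingers], ...]]. A call has exactly 5 rows; each row shifts and turns the commanded pose from where the row before left it, along the tool's axes as they then stand; what a row does not reach is not made up. A row lasts 1/8 s, in which the tool goes at most 62.5 mm and 10.7 degrees, less where a joint would pass 70% of its speed; a pose out of reach is approached as far as the arm can. A call with a gripper value outside its range is refused whole. The fingers move at their own pace and stop on an object; FORCE is the grip in N (left out, the last holds). Time passes only in rows, so rows that do not move let the fingers close, or fill a call up. It gives the time, the measured TCP pose, the force, the opening and the grip force at its end, in the units of the state.
- get_obs(): the state, without advancing time (a new reading comes with each control period).
- camera(name): name is "scene" or "top" or "wrist"; returns a dict with "img" (480x640x3 uint8, red, green, blue), "intrinsics" (3x3 intrinsics, pixels), "R" (3x3) and "t" (3): a world point X has camera coordinates R X + t; the wrist camera has in their place "T_tool_cam" (4x4, takes a point from camera to tool coordinates, whose origin is the TCP and whose axes are the flange's). Camera axes: x right, y down, z forward; pixel columns grow to the right and rows downward; lengths in m; the calibration is good to about 2 mm. A picture is of the moment at which its call begins: read the wrist's pose just before it. There is no depth.
- hand_in(): hands the job in; it is judged then, once.
The state is a dict: "time": time; "q": joint angles; "joint_velocities": joint speeds; "joint_torque": joint torques, N m; "position": TCP position; "tool_rot": TCP orientation; "ft_force": force on the tool from outside, world axes, zero at the start; "moment": the same for the moment, N m; "grip_width": finger opening in m; "grip_force": force on a finger pad.
Only numpy, scipy, OpenCV 4.12 (cv2) and the standard library are available. Lean on these libraries where they do the work, as an engineer would, in place of code of your own. Each camera call takes 0.05 s, during which the arm holds its last target. There are 200 camera calls.

## Task

Set up this bench to assemble a lift door lock: hook a fingertip behind the far lip of the grey steel bin, drag it towards you fully home against the end stop of its dock, then turn the red cam lock handle clockwise until it clicks over and fastens the bin. Once it is locked, put all the brass spacer bushes that are there into the bin, standing or lying. At any moment before you finish, also push the cream switch housing up to the striker plate and tip it over the plate's near edge so that it lies flat on the plate, cover up; leave the other things where they are.

Things in the scene. Friction and masses are not known exactly. Their poses are not given: they have to be found in the camera images.
- dock: Dark steel bin dock fixed to the table: two side guides (16 mm high, 209 mm apart inside, far ends flared out) and a 22 mm high end stop across the near end. Origin: on the table at the centre of the docked bin's place. x points out of the open far end, away from the stop (its inner face at x = -79 mm).
- bin: Loose open grey steel bin, 140 mm (x) x 200 mm (y) outside, 40 mm high, walls and floor 4 mm, 0.6 kg. Lips 4 mm thick along near and far rims reach out to x = +-78 mm, undersides 36 mm up. Origin: centre of its underside. Starts 105 to 130 mm out of the dock's open end, roughly in line. Docked (near lip on the stop), its origin and axes agree with the dock's.
- cam (a joint): Cam lock, rad: 0 = open (87 mm steel arm, 20 to 32 mm up, points along the dock's +x turned 0.17 rad to -y, clear of the bin), 1.4 = locked (arm along the dock's -y, under the far lip, 4 mm behind the docked bin's far wall). Grows clockwise from above. A detent (0.15 N m at most) holds it back until about 0.7, then it clicks over and runs to 1.4 by itself.
- cam_grip (a point): Grip point on the cam lock's vertical axis, 70 mm above the table, at x = 80, y = 165 mm in the dock's frame. The red handle is a bar 66 mm long, 14 mm wide, 50 to 80 mm above the table, centred on the axis, parallel to the arm; a white dot marks the arm's end. x axis along the bar to that end.
- plate: Blue-grey zinc striker plate fixed to the table, 130 mm (x) x 110 mm (y), 10 mm thick. Origin: centre of its underside. Its -x edge, towards the robot, is the low stop before which the switch housing stands.
- housing: Loose cream plastic switch housing, a block 50 mm (x) x 70 mm (y) x 110 mm high, 0.3 kg, standing upright on the table 5 to 30 mm before the plate's -x edge. Origin: centre of its underside when it stands; z up along its height. The grey cover with the black switch square is on its -x face, which faces away from the plate.
- housing_mid (a point): Middle of the switch housing (55 mm above its underside when it stands).
- screwdriver: Bystander: screwdriver lying at the far side.
- lever: Bystander: red-painted door lock lever, 140 mm long, lying flat at the far left.
- roller: Bystander: black rubber roller, 76 mm across, 28 mm high, at the far left.
- grease: Bystander: grease can, 60 mm across, 110 mm high, standing at the near right.
- lockcase: Bystander: aluminium lock case with a brass bolt, 150 x 70 mm, 26 mm high, at the left.
- brush: Bystander: brush lying at the far right.
- bush1: Loose brass spacer bush (three to five of the five are present), 75 mm high, 0.3 kg: hexagonal foot flange 50 mm across flats and 10 mm thick, above it a round body 32 mm across. Starts standing. Origin: centre of the underside of its flange; z along its axis towards the narrow end.
- bush2: Loose brass spacer bush (three to five of the five are present), 75 mm high, 0.3 kg: hexagonal foot flange 50 mm across flats and 10 mm thick, above it a round body 32 mm across. Starts standing. Origin: centre of the underside of its flange; z along its axis towards the narrow end.
- bush3: Loose brass spacer bush (three to five of the five are present), 75 mm high, 0.3 kg: hexagonal foot flange 50 mm across flats and 10 mm thick, above it a round body 32 mm across. Starts standing. Origin: centre of the underside of its flange; z along its axis towards the narrow end.
- bush4: Loose brass spacer bush (three to five of the five are present), 75 mm high, 0.3 kg: hexagonal foot flange 50 mm across flats and 10 mm thick, above it a round body 32 mm across. Starts standing. Origin: centre of the underside of its flange; z along its axis towards the narrow end.
- bush5: Loose brass spacer bush (three to five of the five are present), 75 mm high, 0.3 kg: hexagonal foot flange 50 mm across flats and 10 mm thick, above it a round body 32 mm across. Starts standing. Origin: centre of the underside of its flange; z along its axis towards the narrow end.

How it is judged:
On the way, in this order (a step that is already met when the one before it is completed fails the run):
1. the bin is home in its dock, the lock still open (x of bin in the frame of dock between -0.012 and 0.012 m and y of bin in the frame of dock between -0.012 and 0.012 m and angle between the x axis of bin and the x axis of dock, either way round below 0.08 rad and height (world z) of bin below 0.006 m and value of joint cam below 0.6 rad), for 0.2 s.
2. the cam lock has clicked over with the bin in the dock (x of bin in the frame of dock between -0.012 and 0.012 m and y of bin in the frame of dock between -0.012 and 0.012 m and angle between the x axis of bin and the x axis of dock, either way round below 0.08 rad and height (world z) of bin below 0.006 m and value of joint cam above 1.25 rad), for 0.2 s.
3. every bush that is present is in the bin (x of bush1 in the frame of bin between -0.066 and 0.066 m and y of bush1 in the frame of bin between -0.096 and 0.096 m and z of bush1 in the frame of bin between -0.002 and 0.05 m and x of bush2 in the frame of bin between -0.066 and 0.066 m and y of bush2 in the frame of bin between -0.096 and 0.096 m and z of bush2 in the frame of bin between -0.002 and 0.05 m and x of bush3 in the frame of bin between -0.066 and 0.066 m and y of bush3 in the frame of bin between -0.096 and 0.096 m and z of bush3 in the frame of bin between -0.002 and 0.05 m and x of bush4 in the frame of bin between -0.066 and 0.066 m and y of bush4 in the frame of bin between -0.096 and 0.096 m and z of bush4 in the frame of bin between -0.002 and 0.05 m and x of bush5 in the frame of bin between -0.066 and 0.066 m and y of bush5 in the frame of bin between -0.096 and 0.096 m and z of bush5 in the frame of bin between -0.002 and 0.05 m), for 0.2 s.
At the end, for the whole second after the job is handed in: Bin docked (12 mm, 0.08 rad), cam lock past 1.25 rad, every bush present standing or lying in the bin (flange at most 50 mm up), switch housing flat on the striker plate (0.12 rad), cover up, its middle within 55 mm (x) and 40 mm (y) of the plate's centre; all at rest (all of step 2 and all of step 3 and angle between housing's own z axis and vertical between 1.45 and 1.69 rad and angle between housing's own x axis and vertical above 2.95 rad and x of housing_mid in the frame of plate between -0.055 and 0.055 m and y of housing_mid in the frame of plate between -0.04 and 0.04 m and z of housing_mid in the frame of plate between 0.029 and 0.041 m and linear speed of each of bush1, bush2, bush3, bush4, bush5, bin, housing below 0.03 m/s); the robot touches nothing.
It fails at once if a bystander is moved by more than 30 mm (distance of any of screwdriver, lever, roller, grease, lockcase, brush from where it was at the start of the episode above 0.03 m).
Of bush1, bush2, bush3, bush4, bush5 only 3 to 5 are there at a start; the rules pass over those that are not, and their reading is None.
At some moment in a run one of bush1, bush2, bush3, bush4, bush5 may be knocked a few centimetres aside while the robot is not near it.
Once in a run the grip may slacken for a moment while it holds something.
It also fails if it takes over 210 s, if anything falls off the work surface, if the arm or the gripper's body presses on something with over 40 N, if the wrist force passes 120 N, or if a joint passes its speed limit or range.

## Working session

There is one attempt and no reset: what is moved stays moved. The work goes in short steps, Python scripts to look and compute and a shell command to move; the robot and the scene stay as the last step left them, time stands still between calls to the robot, and variables do not carry over. Pictures are saved under pics/ and viewed, at most 14 in all, crops included, and the job is handed in when it is done.

```bash
mkdir -p pics; ls
python3 - <<'E'
from rig import get_obs, camera
import cv2,json
o=get_obs();print(o)
for n in ("top","scene"):
    c=camera(n);cv2.imwrite(f"pics/{n}0.png",c["img"][:,:,::-1]);print(n,c["intrinsics"],c["R"],c["t"])
c=camera("wrist");print(c["intrinsics"],c["T_tool_cam"])
E
```

```text
pics
{'time': 0.0, 'q': array([ 1.05952366e+00,  5.28425105e-01,  1.43392634e+00, -3.38137802e-05,
        1.18140241e+00, -1.78551056e-01]), 'joint_velocities': array([ 0.00110913,  0.00303132,  0.00071687,  0.00098228, -0.00217864,
        0.0007626 ]), 'joint_torque': array([ 2.97945935e-04, -4.40044999e+01, -1.76592654e+01,  6.33595395e-02,
        5.83978929e-02, -1.59569554e-04]), 'position': array([0.20378604, 0.59007669, 0.2325892 ]), 'tool_rot': array([ 1.65588057e-01,  9.86194417e-01, -1.02224841e-03, -3.50653591e-04]), 'ft_force': array([-0.039029  ,  0.25655169, -0.23471512]), 'moment': array([-0.00161172,  0.02813485,  0.0591565 ]), 'grip_force': 0.0, 'grip_width': 0.08698809029354712}
top [[479.37484107   0.         311.74629014]
 [  0.         479.37484107 244.44297934]
 [  0.           0.           1.        ]] [[-3.13964456e-03 -9.99994446e-01 -1.11836249e-03]
 [-9.89097684e-01  3.27008377e-03 -1.47224581e-01]
 [ 1.47227421e-01  6.43936890e-04 -9.89102458e-01]] [-0.00527537  0.52639794  1.20283552]
scene [[439.00608342   0.         317.98445938]
 [  0.         439.00608342 245.61087436]
 [  0.           0.           1.        ]] [[ 0.50777366  0.86134384  0.01589679]
 [ 0.54911744 -0.30938349 -0.77637098]
 [-0.66380415  0.40294993 -0.63007571]] [-0.27689445 -0.22217499  1.38263259]
[[370.68500393   0.         320.30188399]
 [  0.         370.68500393 238.13556058]
 [  0.           0.           1.        ]] [[-1.12978040e-03 -9.64083895e-01 -2.65595493e-01  7.36995070e-02]
 [ 9.99998938e-01 -1.33362627e-03  5.87165128e-04  1.93069914e-04]
 [-9.20281572e-04 -2.65594548e-01  9.64084379e-01 -1.52169514e-01]
 [ 0.00000000e+00  0.00000000e+00  0.00000000e+00  1.00000000e+00]]
```

View pics/top0.png

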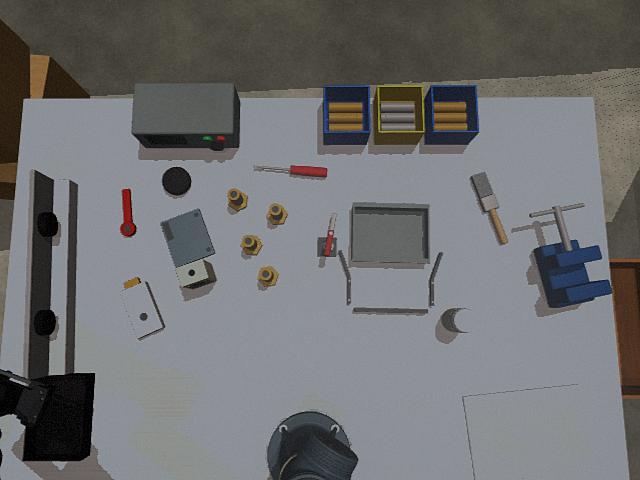

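View pics/scene0.png

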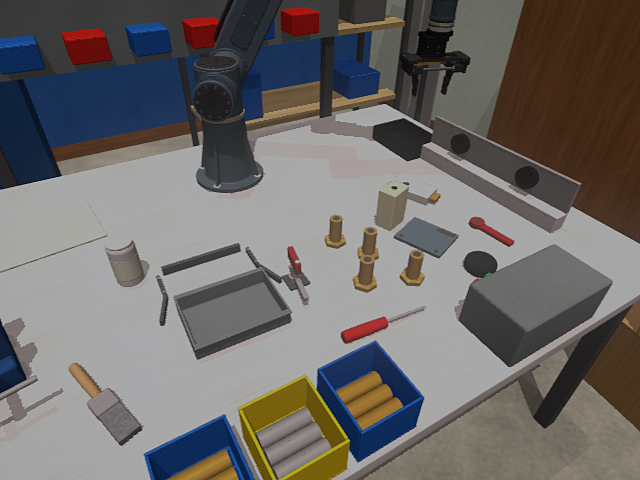

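The top view shows 4 bushes at about (237,200), (277,214), (252,244) and (268,276). The bin is at (390,233), the dock stop at (390,310), the cam at (328,243), the plate at (187,240) and the housing at (195,270). I'll enlarge both areas to measure.

```bash
cat > h.py <<'E'
import numpy as np, cv2
from rig import get_obs, camera
def ray(c,u,v,z):
    K,R,t=c["intrinsics"],np.array(c["R"]),np.array(c["t"])
    C=-R.T@t; d=R.T@np.linalg.solve(K,[u,v,1.]); return C+d*(z-C[2])/d[2]
def proj(c,X):
    p=c["intrinsics"]@(np.array(c["R"])@np.array(X)+c["t"]); return p[:2]/p[2]
def wristcam():
    from scipy.spatial.transform import Rotation as Ro
    o=get_obs(); c=camera("wrist")
    T=np.eye(4); T[:3,:3]=Ro.from_quat(o["tool_rot"]).as_matrix(); T[:3,3]=o["position"]
    W=np.linalg.inv(T@c["T_tool_cam"]); c["R"]=W[:3,:3]; c["t"]=W[:3,3]; return c
def crop(c,x0,y0,x1,y1,s,name):
    im=cv2.resize(c["img"][y0:y1,x0:x1,::-1],None,fx=s,fy=s,interpolation=cv2.INTER_CUBIC); cv2.imwrite("pics/"+name,im)
E
python3 - <<'E'
from h import *
c=camera("top")
crop(c,150,180,300,300,5,"L.png"); crop(c,310,195,450,320,5,"Rr.png")
E
```

```text
(no output)
```

View pics/L.png

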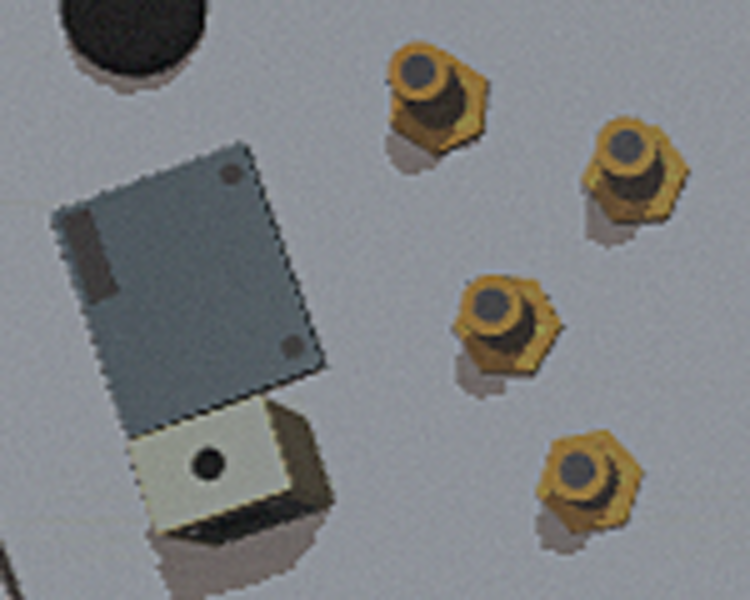

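View pics/Rr.png

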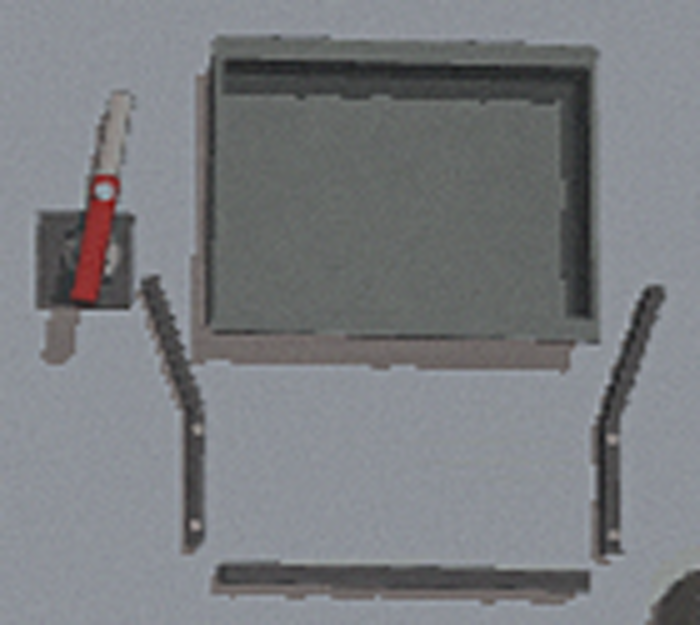

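The left crop shows four bushes with tops at (420,70), (627,146), (492,305) and (578,470). The plate corners are (52,215), (245,143) and (325,367), and the housing top is centred at (208,464). The right crop shows the bin rim corners, the stop's inner edge from (218,564) to (590,572), and the red handle from (86,300) to (105,180).

Run:
```python
from h import *
np.set_printoptions(precision=4,suppress=True)
c=camera("top"); 
L=lambda x,y,z:ray(c,150+(x+.5)/5-.5,180+(y+.5)/5-.5,z)[:2]
R=lambda x,y,z:ray(c,310+(x+.5)/5-.5,195+(y+.5)/5-.5,z)[:2]
for p in [(420,70),(627,146),(492,305),(578,470)]: print("bush",L(*p,.075))
P=[L(*p,.01) for p in[(52,215),(245,143),(325,367)]]
print("plate",P,"c",(P[0]+P[2])/2,np.linalg.norm(P[0]-P[1]),np.linalg.norm(P[2]-P[1]),np.degrees(np.arctan2(*(P[1]-P[2])[::-1])))
H=[L(*p,.11) for p in[(130,440),(265,397),(290,488),(155,532)]]
print("hous",np.mean(H,0),[np.linalg.norm(H[i]-H[i-1]) for i in range(4)],np.degrees(np.arctan2(*(H[1]-H[2])[::-1])),np.degrees(np.arctan2(*(H[0]-H[3])[::-1])))
B=[R(*p,.04) for p in[(217,38),(598,48),(598,340),(207,332)]]
print("bin",B,np.mean(B,0),[np.linalg.norm(B[i]-B[i-1]) for i in range(4)])
for a,b in((0,1),(3,2)): print(np.degrees(np.arctan2(*(B[a]-B[b])[::-1]))-90)
S=[R(*p,.022) for p in[(218,564),(590,572)]]
d=S[0]-S[1];th=np.arctan2(d[1],d[0])-np.pi/2
x=np.array([np.cos(th),np.sin(th)]);y=np.array([-x[1],x[0]])
G=[R(*p,.016) for p in[(197,429),(195,524),(613,440),(613,535)]]
print("stop",S,np.linalg.norm(d),np.degrees(th),"dots",G, np.degrees(np.arctan2(*(G[0]-G[1])[::-1])))
D=np.mean(S,0)+.079*x; print("dock",D,"guides mid y", [ (g-D)@y for g in G])
A=R(95,240,.08);A2=[R(86,300,.08),R(105,177,.08)]
print("cam",D+.08*x+.165*y,A,A2,np.mean(A2,0))
print("bin in dock",(np.mean(B,0)-D)@x,(np.mean(B,0)-D)@y)
```

```text
bush [0.653  0.1923]
bush [0.613  0.0862]
bush [0.5313 0.1535]
bush [0.4479 0.1092]
plate [array([0.591 , 0.3981]), array([0.63  , 0.2962]), array([0.5087, 0.2501])] c [0.5498 0.3241] 0.10907085050185256 0.1298126324101248 20.831470379082887
hous [0.4483 0.284 ] [np.float64(0.04664349852385365), np.float64(0.06807167764480959), np.float64(0.04630223677503858), np.float64(0.06781976992264145)] 16.86287462533871 17.18001038594376
bin [array([ 0.6379, -0.1155]), array([ 0.6318, -0.3151]), array([ 0.478, -0.309]), array([ 0.4828, -0.1079])] [ 0.5576 -0.2119] [np.float64(0.15526013614167125), np.float64(0.1996502321315369), np.float64(0.15394129620286576), np.float64(0.20118576538621277)]
-1.7361692036132297
-1.3665520194256828
stop [array([ 0.3646, -0.1132]), array([ 0.3599, -0.3046])] 0.19147260044303796 -1.403108874037534 dots [array([ 0.4346, -0.1039]), array([ 0.3853, -0.1021]), array([ 0.4282, -0.3207]), array([ 0.379 , -0.3187])] -2.0410189239912055
dock [ 0.4412 -0.2109] guides mid y [np.float64(0.10678953124073975), np.float64(0.10733853811493513), np.float64(-0.11012148685937673), np.float64(-0.10935247380255908)]
cam [ 0.5253 -0.0479] [ 0.5248 -0.0492] [array([ 0.4945, -0.0445]), array([ 0.5568, -0.0545])] [ 0.5257 -0.0495]
bin in dock 0.11636128055455439 0.001827719136801272
```

```bash
cat > plan.py <<'E'
# python3 plan.py x y z psi_deg : turn about tool z, then shifts in tool axes after turn (tool down)
import sys; from h import *; from scipy.spatial.transform import Rotation as Ro
def plan(x,y,z,psi,p=None,cur=None):
    o=get_obs(); Rm=Ro.from_quat(o["tool_rot"]).as_matrix(); p=o["position"] if p is None else p
    cur=np.degrees(np.arctan2(Rm[1,0],Rm[0,0])) if cur is None else cur; a=-((psi-cur+180)%360-180)
    d=np.array([x,y,z])-p; s=np.radians(psi)
    X=np.array([np.cos(s),np.sin(s),0]);Y=np.array([np.sin(s),-np.cos(s),0])
    print("turn z %.1f  shift x %.1f y %.1f z %.1f mm"%(a,d@X*1e3,d@Y*1e3,-d[2]*1e3))
if __name__=="__main__":
    w=[float(v) for v in sys.argv[1:]]; p=cur=None
    for i in range(0,len(w),4):
        plan(*w[i:i+4],p,cur); p=np.array(w[i:i+3]);cur=w[i+3]
E
python3 plan.py .672 -.215 .232 178.4 .672 -.215 .024 178.4 .545 -.212 .024 178.4
```

```text
turn z -17.5  shift x -490.3 y -792.1 z 1.1 mm
turn z -0.0  shift x 0.0 y 0.0 z 208.0 mm
turn z -0.0  shift x 127.0 y -0.5 z -0.0 mm
```

```bash
python3 -m pendant '[[[0,0,0,0,0,-8.75,1],[0,0,0,0,0,-8.75,1],[-0.0245,-0.0396,0,0,0,0,1],[-0.0245,-0.0396,0,0,0,0,1],[-0.0245,-0.0396,0,0,0,0,1]]]' 
for i in 1; do python3 -m pendant '[[[-0.0245,-0.0396,0,0,0,0,1],[-0.0245,-0.0396,0,0,0,0,1],[-0.0245,-0.0396,0,0,0,0,1],[-0.0245,-0.0396,0,0,0,0,1],[-0.0245,-0.0396,0,0,0,0,1]]]'
python3 -m pendant '[[[-0.0245,-0.0396,0,0,0,0,1],[-0.0245,-0.0396,0,0,0,0,1],[-0.0245,-0.0396,0,0,0,0,1],[-0.0245,-0.0396,0,0,0,0,1],[-0.0245,-0.0396,0,0,0,0,1]]]'
python3 -m pendant '[[[-0.0245,-0.0396,0,0,0,0,1],[-0.0245,-0.0396,0,0,0,0,1],[-0.0245,-0.0396,0,0,0,0,1],[-0.0245,-0.0396,0,0,0,0,1],[-0.0245,-0.0396,0,0,0,0,1]]]'
python3 -m pendant '[[[-0.0245,-0.0396,0,0,0,0,1],[-0.0245,-0.0396,0,0,0,0,1],[0,0,0,0,0,0,1],[0,0,0,0,0,0,1],[0,0,0,0,0,0,1]]]'; done
python3 plan.py .672 -.215 .232 178.4
```

```text
time: 0.88
position: [0.2748, 0.4688, 0.2335]
tool_rot: [0.013, 1.0, -0.0, 0.0]
ft_force: [0.1, -0.1, 0.0]
grip_width: 0.0871
grip_force: 0.0
time: 1.5
position: [0.3921, 0.2674, 0.2337]
tool_rot: [0.014, 1.0, 0.0, 0.0]
ft_force: [0.0, 0.4, 0.2]
grip_width: 0.0872
grip_force: 0.0
time: 2.12
position: [0.5091, 0.066, 0.2336]
tool_rot: [0.014, 1.0, 0.0, 0.0]
ft_force: [0.5, 0.2, 0.3]
grip_width: 0.0871
grip_force: 0.0
time: 2.75
position: [0.626, -0.1353, 0.2334]
tool_rot: [0.014, 1.0, 0.0, -0.0]
ft_force: [0.6, -0.0, -0.2]
grip_width: 0.0872
grip_force: 0.0
time: 3.38
position: [0.6717, -0.213, 0.2335]
tool_rot: [0.013, 1.0, 0.0, -0.0]
ft_force: [0.1, 0.2, 0.1]
grip_width: 0.0871
grip_force: 0.0
turn z 0.1  shift x -0.4 y -2.0 z 1.5 mm
```

```bash
python3 -m pendant '[[[0,-0.001,0.045,0,0,0,1],[0,-0.001,0.045,0,0,0,1],[0,0,0.045,0,0,0,1],[0,0,0.045,0,0,0,1],[0,0,0.029,0,0,0,1]]]' | head -4
python3 -m pendant '[[[0.01,0,0,0,0,0,1],[0.01,0,0,0,0,0,1],[0.008,0,0,0,0,0,1],[0.008,0,0,0,0,0,1],[0.008,0,0,0,0,0,1]]]' | head -4
python3 -m pendant '[[[0.01,0,0,0,0,0,1],[0.01,0,0,0,0,0,1],[0.01,0,0,0,0,0,1],[0.01,0,0,0,0,0,1],[0.01,0,0,0,0,0,1]]]' | head -4
python3 -m pendant '[[[0.01,0,0,0,0,0,1],[0.01,0,0,0,0,0,1],[0.008,0,0,0,0,0,1],[0.004,0,0,0,0,0,1],[0,0,0,0,0,0,1]]]' | head -4
python3 - <<'E'
from h import *
crop(camera("top"),310,195,450,320,5,"R2.png")
E
```

```text
time: 4.0
position: [0.6709, -0.2144, 0.0225]
tool_rot: [0.013, 1.0, 0.001, -0.001]
ft_force: [0.8, -0.1, 0.7]
time: 4.62
position: [0.6307, -0.2164, 0.0267]
tool_rot: [0.014, 1.0, -0.001, 0.004]
ft_force: [4.8, -0.2, 2.5]
time: 5.25
position: [0.5812, -0.2155, 0.0266]
tool_rot: [0.014, 1.0, -0.002, 0.004]
ft_force: [6.0, -0.3, 3.8]
time: 5.88
position: [0.5485, -0.2146, 0.0263]
tool_rot: [0.014, 1.0, -0.002, 0.003]
ft_force: [4.1, -1.5, 3.7]
```

View pics/R2.png

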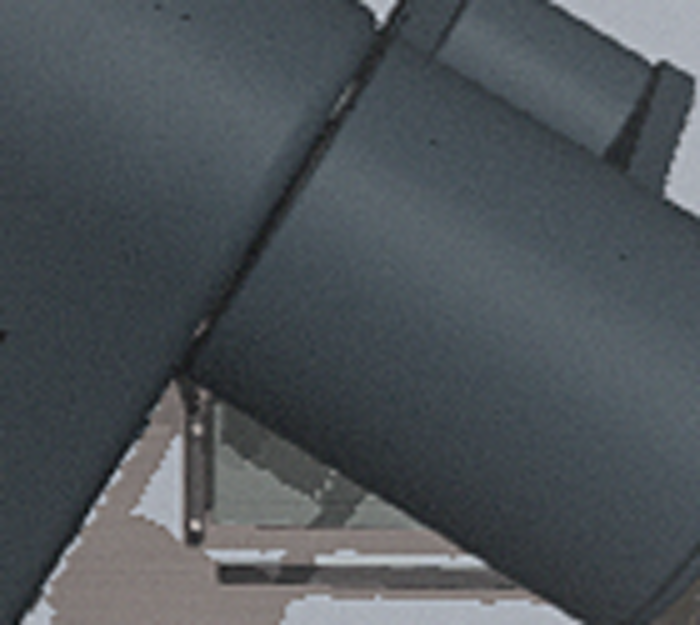

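The arm covers much of the view, but the bin is between the guides with its near rim about 20 mm short of the stop. I'll keep dragging.

```bash
python3 -m pendant '[[[0.004,0,0,0,0,0,1],[0.004,0,0,0,0,0,1],[0.004,0,0,0,0,0,1],[0.003,0,0,0,0,0,1],[0,0,0,0,0,0,1]]]' | head -4
python3 -m pendant '[[[0.002,0,0,0,0,0,1],[0.002,0,0,0,0,0,1],[0.001,0,0,0,0,0,1],[0,0,0,0,0,0,1],[0,0,0,0,0,0,1]]]' | head -4
```

```text
time: 6.55
position: [0.5337, -0.214, 0.026]
tool_rot: [0.014, 1.0, -0.002, 0.003]
ft_force: [4.9, -1.7, 4.5]
time: 7.18
position: [0.5289, -0.2139, 0.026]
tool_rot: [0.014, 1.0, -0.002, 0.003]
ft_force: [5.3, 0.1, 5.6]
```

```bash
python3 -m pendant '[[[0.001,0,0,0,0,0,1],[0.001,0,0,0,0,0,1],[0.001,0,0,0,0,0,1],[0,0,0,0,0,0,1],[0,0,0,0,0,0,1]]]' | head -4
python3 -m pendant '[[[0.001,0,0,0,0,0,1],[0.001,0,0,0,0,0,1],[0.001,0,0,0,0,0,1],[0,0,0,0,0,0,1],[0,0,0,0,0,0,1]]]' | head -4
```

```text
time: 7.8
position: [0.526, -0.2139, 0.026]
tool_rot: [0.014, 1.0, -0.002, 0.003]
ft_force: [6.7, -0.4, 4.2]
time: 8.43
position: [0.523, -0.2138, 0.026]
tool_rot: [0.014, 1.0, -0.002, 0.003]
ft_force: [5.1, 0.6, 5.0]
```

```bash
python3 -m pendant '[[[0.001,0,0,0,0,0,1],[0.001,0,0,0,0,0,1],[0.001,0,0,0,0,0,1],[0,0,0,0,0,0,1],[0,0,0,0,0,0,1]]]' | head -4
python3 -m pendant '[[[0.001,0,0,0,0,0,1],[0.001,0,0,0,0,0,1],[0,0,0,0,0,0,1],[0,0,0,0,0,0,1],[0,0,0,0,0,0,1]]]' | head -4
```

```text
time: 9.05
position: [0.5217, -0.2138, 0.0261]
tool_rot: [0.014, 1.0, -0.002, 0.005]
ft_force: [9.5, 1.5, 2.4]
time: 9.68
position: [0.5215, -0.2138, 0.0261]
tool_rot: [0.014, 1.0, -0.003, 0.007]
ft_force: [14.3, 3.5, 2.3]
```

```bash
python3 -m pendant '[[[-0.01,0,0,0,0,0,1],[-0.02,0,0,0,0,0,1],[0,0,-0.04,0,0,0,1],[0,0,-0.04,0,0,0,1],[0,0,-0.04,0,0,0,1]]]' | head -4
python3 plan.py .525 -.049 .146 169.2 .525 -.049 .062 169.2
```

```text
time: 10.3
position: [0.5428, -0.212, 0.1445]
tool_rot: [0.014, 1.0, 0.001, -0.003]
ft_force: [0.4, 0.1, 1.0]
turn z 9.2  shift x 48.1 y 156.7 z -1.5 mm
turn z -0.0  shift x 0.0 y 0.0 z 84.0 mm
```

```bash
python3 -m pendant '[[[0,0,0,0,0,9.2,1],[0.016,0.052,0,0,0,0,1],[0.016,0.052,0,0,0,0,1],[0.016,0.0527,0,0,0,0,1],[0,0,-0.05,0,0,0,1]]]' | head -4
python3 - <<'E'
from h import *
c=wristcam(); im=c["img"]; cv2.imwrite("pics/w1.png",im[:,:,::-1])
h=cv2.cvtColor(im,cv2.COLOR_RGB2HSV)
m=cv2.inRange(h,(0,140,60),(8,255,255))|cv2.inRange(h,(172,140,60),(180,255,255))
cs=sorted(cv2.findContours(m,0,2)[0],key=cv2.contourArea)[-1]
b=cv2.boxPoints(cv2.minAreaRect(cs));print(b)
P=np.array([ray(c,*p,.08)[:2] for p in b]);print(P,P.mean(0))
for i in range(4):
    d=P[i]-P[i-1];print(np.linalg.norm(d),np.degrees(np.arctan2(d[1],d[0])))
E
```

```text
time: 10.92
position: [0.5205, -0.045, 0.1907]
tool_rot: [0.091, 0.996, 0.002, -0.009]
ft_force: [1.2, -0.4, 0.0]
[[305. 290.]
 [305. 208.]
 [321. 208.]
 [321. 290.]]
[[ 0.55551802 -0.06268472]
 [ 0.49344478 -0.05045839]
 [ 0.49556205 -0.03912531]
 [ 0.55776749 -0.0506869 ]] [ 0.52557309 -0.05073883]
0.012206881448229501 -100.6190933455765
0.0632658775171817 168.85730275607025
0.011529164548496066 79.41785206669549
0.06327074829945555 -10.528930689365659
```

View pics/w1.png

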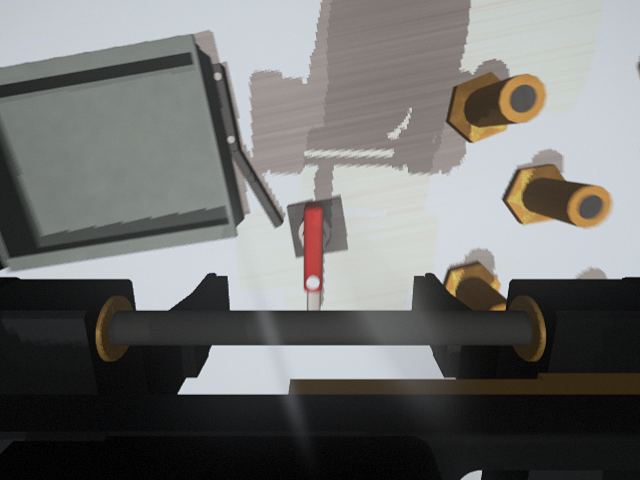

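The wrist view shows the handle centred at (313,249), with the bin sitting between the guides at left and its inner-side rim corners at about (197,37) and (238,232).

```bash
python3 - <<'E'
from h import *
c=wristcam()
h=np.radians(-1.6);D=np.array([.4412,-.2115]);x=np.array([np.cos(h),np.sin(h)]);y=np.array([-x[1],x[0]])
for p in((197,37),(240,234)):
    P=ray(c,*p,.04)[:2]-D;print(P@x,P@y)
E
python3 plan.py .5256 -.0505 .190 169.2 .525 -.0505 .062 169.2
```

```text
-0.07773878773729627 0.0968142478995573
0.0783151815022076 0.0961016873420454
turn z 0.2  shift x 2.2 y -1.6 z 7.7 mm
turn z -0.0  shift x 0.6 y -0.1 z 128.0 mm
```

```bash
python3 -m pendant '[[[0.0022,-0.0016,0,0,0,0,1],[0,0,0.04,0,0,0,1],[0,0,0.04,0,0,0,1],[0,0,0.04,0,0,0,1],[0,0,0.0155,0,0,0,1]]]' | head -4
python3 -m pendant '[[[0,0,0,0,0,0,1],[0,0,0,0,0,0,0],[0,0,0,0,0,0,0],[0,0,0,0,0,0,0],[0,0,0,0,0,0,0]]]' 25
```

```text
time: 11.65
position: [0.5216, -0.051, 0.0558]
tool_rot: [0.094, 0.996, 0.001, -0.004]
ft_force: [0.1, -0.1, 0.2]
time: 12.28
position: [0.5252, -0.0512, 0.0596]
tool_rot: [0.094, 0.996, -0.0, 0.001]
ft_force: [-0.1, 0.3, -0.2]
grip_width: 0.0548
grip_force: 0.0
```

```bash
python3 -m pendant '[[[0,0,0,0,0,0,0],[0,0,0,0,0,0,0],[0,0,0,0,0,0,0],[0,0,0,0,0,0,0],[0,0,0,0,0,0,0]]]' 25
python3 -m pendant '[[[0,0,0,0,0,6,0],[0,0,0,0,0,8,0],[0,0,0,0,0,8,0],[0,0,0,0,0,8,0],[0,0,0,0,0,8,0]]]' 25
```

```text
time: 12.9
position: [0.5249, -0.051, 0.059]
tool_rot: [0.094, 0.996, 0.0, -0.0]
ft_force: [0.1, 1.0, 0.7]
grip_width: 0.0171
grip_force: 25.0
time: 13.52
position: [0.5252, -0.0506, 0.059]
tool_rot: [0.415, 0.91, 0.0, 0.0]
ft_force: [1.8, 2.2, -0.7]
grip_width: 0.0165
grip_force: 25.0
```

```bash
python3 -m pendant '[[[0,0,0,0,0,8,0],[0,0,0,0,0,8,0],[0,0,0,0,0,8,0],[0,0,0,0,0,8,0],[0,0,0,0,0,8,0]]]' 25
python3 -m pendant '[[[0,0,0,0,0,0,0.5],[0,0,0,0,0,0,1],[0,0,0,0,0,0,1],[0,0,0,0,0,0,1],[0,0,0,0,0,0,1]]]' | head -4
python3 -m pendant '[[[0,0,-0.05,0,0,0,1],[0,0,-0.05,0,0,0,1],[0,0,-0.05,0,0,0,1],[0,0,0,0,0,0,1],[0,0,0,0,0,0,1]]]'|head -4
python3 - <<'E'
from h import *
c=wristcam(); cv2.imwrite("pics/w2.png",c["img"][:,:,::-1])
E
```

```text
time: 14.15
position: [0.5257, -0.0505, 0.059]
tool_rot: [0.702, 0.713, 0.001, 0.0]
ft_force: [1.9, 2.5, -1.4]
grip_width: 0.017
grip_force: 25.0
time: 14.78
position: [0.5249, -0.0513, 0.059]
tool_rot: [0.699, 0.715, -0.0, -0.0]
ft_force: [0.3, 0.1, -0.1]
time: 15.4
position: [0.5243, -0.051, 0.2087]
tool_rot: [0.699, 0.715, -0.0, -0.0]
ft_force: [-0.6, 0.4, -0.7]
```

View pics/w2.png

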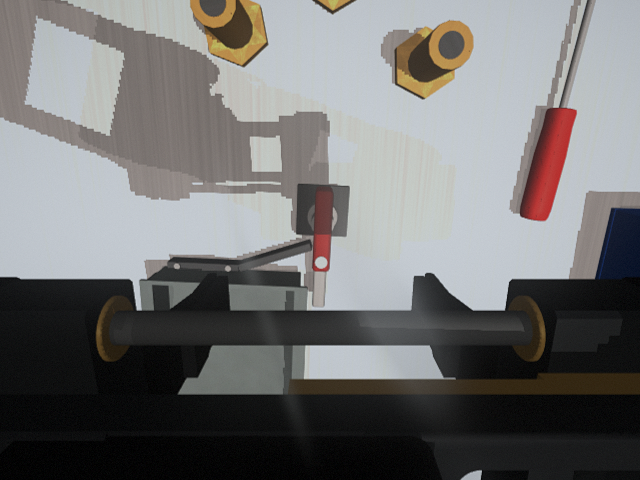

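The handle is now turned to point along dock −y, with the dot at (321,262), and the arm lies beside the bin's far wall. I'll check the angle numerically.

Run:
```python
from h import *
c=wristcam(); im=c["img"]
h=cv2.cvtColor(im,cv2.COLOR_RGB2HSV)
m=cv2.inRange(h,(0,140,60),(8,255,255))|cv2.inRange(h,(172,140,60),(180,255,255)); m[:,450:]=0
cs=sorted(cv2.findContours(m,0,2)[0],key=cv2.contourArea)[-1]
r=cv2.minAreaRect(cs);b=cv2.boxPoints(r)
P=np.array([ray(c,*p,.08)[:2] for p in b]);print(r,P.mean(0))
for i in range(2):
    d=P[i]-P[i-1];print(np.linalg.norm(d),np.degrees(np.arctan2(d[1],d[0])))
# bushes seen from the wrist: hole (grey) tops inside brass
c2=camera("top");crop(c2,150,180,300,300,5,"L2.png")
```

```text
((322.0, 247.0), (24.0, 14.0), 90.0) [ 0.5241363  -0.06189168]
0.019752077186100333 90.95597639374971
0.010944322884128176 1.1887117826163123
```

View pics/L2.png

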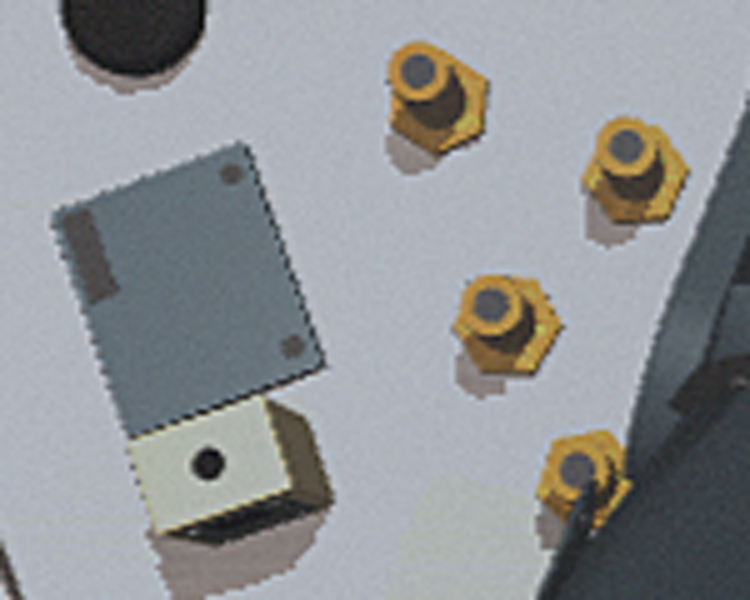

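The four bushes and the housing have not moved, and the handle angle of about −89° means cam ≈ 1.37 rad, so it is locked. Next I'll move over the nearest bush.

```bash
cat > holes.py <<'E'
from h import *
# bush tops: grey hole enclosed by brass, ray at z=0.075
def holes(c,z=.075):
    h=cv2.cvtColor(c["img"],cv2.COLOR_RGB2HSV); m=cv2.inRange(h,(10,110,40),(30,255,255))
    cs,hi=cv2.findContours(m,cv2.RETR_CCOMP,2); out=[]
    for k,q in enumerate(cs):
        if hi[0][k][3]>=0 and cv2.contourArea(q)>60:
            (u,v),r=cv2.minEnclosingCircle(q)
            if cv2.contourArea(q)>.6*np.pi*r*r: out.append(((round(u),round(v)),round(r,1),ray(c,u,v,z).round(4)[:2]))
    return out
if __name__=="__main__":
    for x in holes(wristcam()): print("wrist",*x)
E
python3 -m pendant '[[[0,0,0,0,0,-9.7,1],[0,0,0,0,0,-9.7,1],[0,0,0,0,0,-9.7,1],[0,0,0,0,0,-9.7,1],[0,0,0,0,0,-9.7,1]]]' | head -4
python3 -m pendant '[[[0,0,0,0,0,-9.7,1],[0,0,0,0,0,-9.7,1],[0,0,0,0,0,-9.7,1],[0,0,0,0,0,-9.5,1],[0,0,0,0,0,0,1]]]' | head -4
python3 plan.py .448 .109 .205 178.4; python3 holes.py
```

```text
time: 16.18
position: [0.5241, -0.051, 0.2075]
tool_rot: [0.342, 0.94, -0.0, -0.002]
ft_force: [0.1, 0.6, -0.0]
time: 16.8
position: [0.5243, -0.051, 0.2077]
tool_rot: [0.016, 1.0, 0.0, -0.001]
ft_force: [-1.0, 0.2, 0.6]
turn z -0.2  shift x 80.7 y 157.8 z 2.7 mm
wrist (578, 232) 13.0 [0.5305 0.154 ]
wrist (534, 124) 14.2 [0.4469 0.1098]
```

```bash
python3 -m pendant '[[[0.027,0.053,0,0,0,0,1],[0.027,0.053,0,0,0,0,1],[0.0275,0.0525,0,0,0,0,1],[0,0,0,0,0,0,1],[0,0,0,0,0,0,1]]]' | head -4
python3 plan.py .447 .1095 .048 178.4; python3 holes.py
```

```text
time: 17.48
position: [0.4486, 0.1096, 0.209]
tool_rot: [0.015, 1.0, -0.0, 0.0]
ft_force: [0.1, -0.0, -0.1]
turn z -0.1  shift x 1.6 y -0.1 z 161.0 mm
wrist (318, 230) 12.3 [0.4469 0.1086]
```

```bash
python3 -m pendant '[[[0.0015,0,0.04,0,0,0,1],[0,0,0.045,0,0,0,1],[0,0,0.045,0,0,0,1],[0,0,0.031,0,0,0,1],[0,0,0,0,0,0,0]]]' 45| head -4
python3 -m pendant '[[[0,0,0,0,0,0,0],[0,0,0,0,0,0,0],[0,0,0,0,0,0,0],[0,0,0,0,0,0,0],[0,0,0,0,0,0,0]]]' 45
python3 -m pendant '[[[0,0,-0.04,0,0,0,0],[0,0,-0.04,0,0,0,0],[0,0,-0.04,0,0,0,0],[0,0,-0.02,0,0,0,0],[0,0,0,0,0,0,0]]]' 45
python3 plan.py .4096 -.1616 .180 178.4
```

```text
time: 18.15
position: [0.4462, 0.1082, 0.046]
tool_rot: [0.016, 1.0, -0.0, -0.002]
ft_force: [0.8, 0.0, -0.2]
time: 18.77
position: [0.4467, 0.1097, 0.0484]
tool_rot: [0.014, 1.0, -0.0, 0.0]
ft_force: [-0.5, -4.8, 3.5]
grip_width: 0.0348
grip_force: 2.5
time: 19.4
position: [0.447, 0.1098, 0.189]
tool_rot: [0.014, 1.0, 0.0, 0.001]
ft_force: [-0.9, 0.5, -3.5]
grip_width: 0.031
grip_force: 45.0
turn z -0.1  shift x 29.8 y -272.3 z 9.0 mm
```

```bash
python3 -m pendant '[[[0.006,-0.0545,0,0,0,0,0],[0.006,-0.0545,0,0,0,0,0],[0.006,-0.0545,0,0,0,0,0],[0.006,-0.0545,0,0,0,0,0],[0.006,-0.0545,0,0,0,0,0]]]' 45
python3 -m pendant '[[[0,0,0,0,0,0,0],[0,0,0.03,0,0,0,0],[0,0,0.03,0,0,0,0],[0,0,0.03,0,0,0,0],[0,0,0.03,0,0,0,0]]]' 45
python3 plan.py .4096 -.1616 .053 178.4
```

```text
time: 20.02
position: [0.4072, -0.1628, 0.1864]
tool_rot: [0.015, 1.0, 0.001, -0.001]
ft_force: [2.1, 0.1, -3.6]
grip_width: 0.031
grip_force: 45.0
time: 20.65
position: [0.4078, -0.1602, 0.0662]
tool_rot: [0.014, 1.0, 0.001, -0.001]
ft_force: [0.5, -0.2, -4.2]
grip_width: 0.0311
grip_force: 45.0
turn z -0.0  shift x -1.8 y -1.3 z 13.2 mm
```

```bash
python3 -m pendant '[[[-0.002,-0.001,0.003,0,0,0,0],[0,0,0.003,0,0,0,0],[0,0,0.003,0,0,0,0],[0,0,0.003,0,0,0,0],[0,0,0,0,0,0,0]]]' 45
python3 -m pendant '[[[0,0,0,0,0,0,0.7],[0,0,0,0,0,0,1],[0,0,0,0,0,0,1],[0,0,0,0,0,0,1],[0,0,0,0,0,0,1]]]'
python3 -m pendant '[[[0,0,-0.03,0,0,0,1],[0,0,-0.04,0,0,0,1],[0,0,-0.04,0,0,0,1],[0,0,-0.04,0,0,0,1],[0,0,0,0,0,0,1]]]'|head -3
python3 holes.py;python3 plan.py .5305 .154 .2 178.4
```

```text
time: 21.28
position: [0.412, -0.1633, 0.0601]
tool_rot: [0.015, 1.0, -0.002, 0.003]
ft_force: [-1.8, 3.6, 30.2]
grip_width: 0.0312
grip_force: 45.0
time: 21.9
position: [0.4105, -0.1629, 0.0558]
tool_rot: [0.015, 1.0, 0.0, -0.0]
ft_force: [-0.0, -0.2, -1.3]
grip_width: 0.0733
grip_force: 0.0
time: 22.52
position: [0.4122, -0.164, 0.2085]
tool_rot: [0.014, 1.0, -0.002, 0.003]
wrist (322, 233) 12.3 [ 0.4137 -0.1625]
turn z -0.1  shift x -110.5 y 320.4 z 6.9 mm
```

```bash
python3 -m pendant '[[[-0.0184,0.0534,0,0,0,0,1],[-0.0184,0.0534,0,0,0,0,1],[-0.0184,0.0534,0,0,0,0,1],[-0.0184,0.0534,0,0,0,0,1],[-0.0184,0.0534,0,0,0,0,1]]]'|head -2
python3 -m pendant '[[[-0.0184,0.0534,0,0,0,0,1],[0,0,0,0,0,0,1],[0,0,0,0,0,0,1],[0,0,0,0,0,0,1],[0,0,0,0,0,0,1]]]'|head -2
python3 holes.py;python3 plan.py .5305 .154 .048 178.4
```

```text
time: 23.2
position: [0.5097, 0.1031, 0.2039]
time: 23.82
position: [0.53, 0.1528, 0.2059]
wrist (369, 366) 11.1 [0.6522 0.1923]
wrist (320, 233) 12.5 [0.5305 0.1532]
turn z -0.2  shift x -0.3 y 1.0 z 158.0 mm
```

```bash
python3 -m pendant '[[[0,0,0.04,0,0,0,1],[0,0,0.045,0,0,0,1],[0,0,0.045,0,0,0,1],[0,0,0.027,0,0,0,1],[0,0,0,0,0,0,0]]]' 45| head -2
python3 -m pendant '[[[0,0,0,0,0,0,0],[0,0,0,0,0,0,0],[0,0,0,0,0,0,0],[0,0,0,0,0,0,0],[0,0,0,0,0,0,0]]]' 45
python3 -m pendant '[[[0,0,0,0,0,0,0],[0,0,-0.04,0,0,0,0],[0,0,-0.04,0,0,0,0],[0,0,-0.04,0,0,0,0],[0,0,-0.02,0,0,0,0]]]' 45
python3 plan.py .4068 -.2616 .180 178.4
```

```text
time: 24.5
position: [0.5288, 0.1534, 0.0474]
time: 25.12
position: [0.5304, 0.1542, 0.0493]
tool_rot: [0.014, 1.0, -0.0, 0.0]
ft_force: [-0.1, -3.5, 2.9]
grip_width: 0.0356
grip_force: 2.0
time: 25.75
position: [0.5307, 0.1544, 0.1908]
tool_rot: [0.015, 1.0, 0.0, 0.001]
ft_force: [-0.5, -0.1, -2.8]
grip_width: 0.0311
grip_force: 45.0
turn z -0.1  shift x 112.3 y -419.3 z 10.8 mm
```

```bash
python3 -m pendant '[[[0.0112,-0.042,0,0,0,0,0],[0.0112,-0.042,0,0,0,0,0],[0.0112,-0.042,0,0,0,0,0],[0.0112,-0.042,0,0,0,0,0],[0.0112,-0.042,0,0,0,0,0]]]' 45|head -2
python3 -m pendant '[[[0.0112,-0.042,0,0,0,0,0],[0.0112,-0.042,0,0,0,0,0],[0.0112,-0.042,0,0,0,0,0],[0.0112,-0.042,0,0,0,0,0],[0.0112,-0.042,0,0,0,0,0]]]' 45
python3 -m pendant '[[[0,0,0,0,0,0,0],[0,0,0.03,0,0,0,0],[0,0,0.03,0,0,0,0],[0,0,0.03,0,0,0,0],[0,0,0.03,0,0,0,0]]]' 45
python3 plan.py .4088 -.2616 .057 178.4
```

```text
time: 26.38
position: [0.4672, -0.055, 0.1886]
time: 27.0
position: [0.4053, -0.2632, 0.1885]
tool_rot: [0.015, 1.0, 0.001, -0.0]
ft_force: [1.2, -0.3, -2.1]
grip_width: 0.0311
grip_force: 45.0
time: 27.62
position: [0.4061, -0.2611, 0.068]
tool_rot: [0.014, 1.0, 0.001, -0.0]
ft_force: [-0.4, -0.4, -3.5]
grip_width: 0.0307
grip_force: 45.0
turn z -0.0  shift x -2.7 y -0.4 z 11.0 mm
```

```bash
python3 -m pendant '[[[-0.0027,0,0.003,0,0,0,0],[0,0,0.003,0,0,0,0],[0,0,0.002,0,0,0,0],[0,0,0,0,0,0,0],[0,0,0,0,0,0,0]]]' 45
python3 -m pendant '[[[0,0,0,0,0,0,0.7],[0,0,0,0,0,0,1],[0,0,0,0,0,0,1],[0,0,0,0,0,0,1],[0,0,0,0,0,0,1]]]'|head -4
python3 -m pendant '[[[0,0,-0.03,0,0,0,1],[0,0,-0.04,0,0,0,1],[0,0,-0.04,0,0,0,1],[0,0,-0.04,0,0,0,1],[0,0,0,0,0,0,1]]]'|head -3
python3 holes.py;python3 plan.py .613 .086 .2 178.4
```

```text
time: 28.25
position: [0.4091, -0.2627, 0.0616]
tool_rot: [0.015, 1.0, -0.0, 0.0]
ft_force: [0.2, 0.0, -2.1]
grip_width: 0.0311
grip_force: 45.0
time: 28.88
position: [0.4089, -0.2625, 0.0611]
tool_rot: [0.015, 1.0, -0.0, 0.0]
ft_force: [0.7, 0.2, -0.1]
time: 29.5
position: [0.4103, -0.2639, 0.214]
tool_rot: [0.014, 1.0, -0.003, 0.003]
wrist (323, 228) 12.2 [ 0.4097 -0.2618]
wrist (448, 230) 12.4 [ 0.4137 -0.1607]
turn z -0.1  shift x -193.9 y 354.5 z 12.2 mm
```

```bash
python3 -m pendant '[[[-0.0242,0.0443,0,0,0,0,1],[-0.0242,0.0443,0,0,0,0,1],[-0.0242,0.0443,0,0,0,0,1],[-0.0242,0.0443,0,0,0,0,1],[-0.0242,0.0443,0,0,0,0,1]]]'|head -2
python3 -m pendant '[[[-0.0242,0.0443,0,0,0,0,1],[-0.0242,0.0443,0,0,0,0,1],[-0.0242,0.0443,0,0,0,0,1],[0,0,0,0,0,0,1],[0,0,0,0,0,0,1]]]'|head -2
python3 holes.py;python3 plan.py .613 .086 .048 178.4
```

```text
time: 30.18
position: [0.5358, -0.0428, 0.209]
time: 30.8
position: [0.6112, 0.0859, 0.2091]
wrist (319, 233) 12.4 [0.6118 0.0857]
turn z -0.1  shift x -1.7 y 0.7 z 161.6 mm
```

```bash
python3 -m pendant '[[[-0.001,0,0.04,0,0,0,1],[0,0,0.045,0,0,0,1],[0,0,0.045,0,0,0,1],[0,0,0.031,0,0,0,1],[0,0,0,0,0,0,0]]]' 45| head -2
python3 -m pendant '[[[0,0,0,0,0,0,0],[0,0,0,0,0,0,0],[0,0,0,0,0,0,0],[0,0,0,0,0,0,0],[0,0,0,0,0,0,0]]]' 45
python3 -m pendant '[[[0,0,0,0,0,0,0],[0,0,-0.04,0,0,0,0],[0,0,-0.04,0,0,0,0],[0,0,-0.04,0,0,0,0],[0,0,-0.02,0,0,0,0]]]' 45
python3 plan.py .476 -.1634 .180 178.4
```

```text
time: 31.48
position: [0.6108, 0.0846, 0.0475]
time: 32.1
position: [0.6138, 0.0862, 0.0504]
tool_rot: [0.014, 1.0, -0.0, 0.0]
ft_force: [-1.1, -0.2, -0.4]
grip_width: 0.0351
grip_force: 0.0
time: 32.72
position: [0.6141, 0.0863, 0.1917]
tool_rot: [0.015, 1.0, 0.0, 0.001]
ft_force: [-0.9, 0.3, -3.3]
grip_width: 0.0312
grip_force: 45.0
turn z -0.1  shift x 131.0 y -253.5 z 11.7 mm
```

```bash
python3 -m pendant '[[[0.0219,-0.0423,0,0,0,0,0],[0.0219,-0.0423,0,0,0,0,0],[0.0219,-0.0423,0,0,0,0,0],[0.0219,-0.0423,0,0,0,0,0],[0.0219,-0.0423,0,0,0,0,0]]]' 45|head -2
python3 -m pendant '[[[0.0219,-0.042,0,0,0,0,0],[0,0,0,0,0,0,0],[0,0,0.03,0,0,0,0],[0,0,0.03,0,0,0,0],[0,0,0.03,0,0,0,0]]]' 45
python3 plan.py .4755 -.1634 .061 178.4
```

```text
time: 33.35
position: [0.4967, -0.1228, 0.1894]
time: 33.98
position: [0.4751, -0.1624, 0.0989]
tool_rot: [0.014, 1.0, 0.0, -0.0]
ft_force: [-0.2, -0.3, -4.0]
grip_width: 0.0311
grip_force: 45.0
turn z -0.0  shift x -0.4 y -1.0 z 37.9 mm
```

```bash
python3 -m pendant '[[[0,-0.001,0.014,0,0,0,0],[0,0,0.014,0,0,0,0],[0,0,0.006,0,0,0,0],[0,0,0.003,0,0,0,0],[0,0,0,0,0,0,0]]]' 45
python3 -m pendant '[[[0,0,0,0,0,0,0.7],[0,0,0,0,0,0,1],[0,0,0,0,0,0,1],[0,0,0,0,0,0,1],[0,0,0,0,0,0,1]]]'|head -4
python3 -m pendant '[[[0,0,-0.03,0,0,0,1],[0,0,-0.04,0,0,0,1],[0,0,-0.04,0,0,0,1],[0,0,-0.04,0,0,0,1],[0,0,0,0,0,0,1]]]'|head -3
python3 holes.py;python3 plan.py .652 .1925 .2 178.4
```

```text
time: 34.6
position: [0.475, -0.1645, 0.0633]
tool_rot: [0.015, 1.0, -0.0, 0.0]
ft_force: [-1.0, 0.0, -3.3]
grip_width: 0.0311
grip_force: 45.0
time: 35.22
position: [0.475, -0.1645, 0.0631]
tool_rot: [0.015, 1.0, -0.0, 0.0]
ft_force: [-0.5, 0.4, -0.1]
time: 35.85
position: [0.4768, -0.1655, 0.2161]
tool_rot: [0.014, 1.0, -0.002, 0.003]
wrist (322, 224) 12.2 [ 0.4732 -0.1635]
wrist (190, 146) 13.3 [ 0.4085 -0.2635]
wrist (322, 147) 13.0 [ 0.4126 -0.1625]
turn z -0.1  shift x -166.5 y 362.1 z 14.2 mm
```

```bash
python3 -m pendant '[[[-0.021,0.0453,0,0,0,0,1],[-0.021,0.0453,0,0,0,0,1],[-0.021,0.0453,0,0,0,0,1],[-0.021,0.0453,0,0,0,0,1],[-0.021,0.0453,0,0,0,0,1]]]'|head -2
python3 -m pendant '[[[-0.021,0.0453,0,0,0,0,1],[-0.021,0.0453,0,0,0,0,1],[-0.021,0.0453,0,0,0,0,1],[0,0,0,0,0,0,1],[0,0,0,0,0,0,1]]]'|head -2
python3 holes.py;python3 plan.py .652 .1925 .048 178.4
```

```text
time: 36.52
position: [0.5858, 0.0604, 0.2108]
time: 37.15
position: [0.6519, 0.1924, 0.2108]
wrist (320, 232) 12.4 [0.6517 0.1926]
turn z -0.1  shift x 0.1 y 0.7 z 163.4 mm
```

```bash
python3 -m pendant '[[[0,0,0.045,0,0,0,1],[0,0,0.045,0,0,0,1],[0,0,0.045,0,0,0,1],[0,0,0.028,0,0,0,1],[0,0,0,0,0,0,0]]]' 45| head -2
python3 -m pendant '[[[0,0,0,0,0,0,0],[0,0,0,0,0,0,0],[0,0,0,0,0,0,0],[0,0,0,0,0,0,0],[0,0,0,0,0,0,0]]]' 45
python3 -m pendant '[[[0,0,0,0,0,0,0],[0,0,-0.04,0,0,0,0],[0,0,-0.04,0,0,0,0],[0,0,-0.04,0,0,0,0],[0,0,-0.02,0,0,0,0]]]' 45
python3 plan.py .4735 -.2634 .180 178.4
```

```text
time: 37.83
position: [0.6507, 0.1909, 0.0473]
time: 38.45
position: [0.6535, 0.193, 0.0504]
tool_rot: [0.014, 1.0, 0.0, 0.0]
ft_force: [0.5, -0.6, -0.3]
grip_width: 0.0348
grip_force: 0.0
time: 39.08
position: [0.654, 0.1932, 0.192]
tool_rot: [0.015, 1.0, 0.0, 0.001]
ft_force: [-0.0, -0.3, -1.9]
grip_width: 0.0308
grip_force: 45.0
turn z -0.1  shift x 167.7 y -461.5 z 12.0 mm
```

```bash
python3 -m pendant '[[[0.0168,-0.046,0,0,0,0,0],[0.0168,-0.046,0,0,0,0,0],[0.0168,-0.046,0,0,0,0,0],[0.0168,-0.046,0,0,0,0,0],[0.0168,-0.046,0,0,0,0,0]]]' 45
python3 -m pendant '[[[0.0168,-0.046,0,0,0,0,0],[0.0168,-0.046,0,0,0,0,0],[0.0168,-0.046,0,0,0,0,0],[0.0168,-0.046,0,0,0,0,0],[0.0168,-0.046,0,0,0,0,0]]]' 45
python3 -m pendant '[[[0,0,0,0,0,0,0],[0,0,0,0,0,0,0],[0,0,0.03,0,0,0,0],[0,0,0.03,0,0,0,0],[0,0,0.03,0,0,0,0]]]' 45
python3 plan.py .474 -.2634 .062 178.4
```

```text
time: 39.7
position: [0.5616, -0.0356, 0.1895]
tool_rot: [0.014, 1.0, 0.0, -0.001]
ft_force: [0.2, -1.4, -2.7]
grip_width: 0.031
grip_force: 45.0
time: 40.33
position: [0.4711, -0.263, 0.1895]
tool_rot: [0.015, 1.0, 0.001, -0.0]
ft_force: [-0.4, -0.9, -1.7]
grip_width: 0.0309
grip_force: 45.0
time: 40.95
position: [0.4726, -0.2601, 0.0992]
tool_rot: [0.013, 1.0, 0.0, -0.0]
ft_force: [0.8, -0.3, -2.2]
grip_width: 0.0311
grip_force: 45.0
turn z 0.1  shift x -1.5 y -3.2 z 37.2 mm
```

```bash
python3 -m pendant '[[[-0.0015,-0.003,0.014,0,0,0,0],[0,0,0.014,0,0,0,0],[0,0,0.006,0,0,0,0],[0,0,0.002,0,0,0,0],[0,0,0,0,0,0,0]]]' 45
python3 -m pendant '[[[0,0,0,0,0,0,0.7],[0,0,0,0,0,0,1],[0,0,0,0,0,0,1],[0,0,0,0,0,0,1],[0,0,0,0,0,0,1]]]'|head -4
python3 -m pendant '[[[0,0,-0.03,0,0,0,1],[0,0,-0.045,0,0,0,1],[0,0,-0.045,0,0,0,1],[0,0,-0.045,0,0,0,1],[0,0,0,0,0,0,1]]]'|head -3
python3 holes.py;python3 plan.py .455 .284 .23 178.4  .455 .284 .23 197
```

```text
time: 41.58
position: [0.4687, -0.2617, 0.0647]
tool_rot: [0.013, 1.0, 0.003, -0.006]
ft_force: [-12.5, 0.0, 10.3]
grip_width: 0.0287
grip_force: 44.9
time: 42.2
position: [0.4737, -0.2651, 0.064]
tool_rot: [0.014, 1.0, -0.0, 0.0]
ft_force: [-0.2, 1.0, -0.5]
time: 42.82
position: [0.4755, -0.2667, 0.2328]
tool_rot: [0.015, 1.0, -0.003, 0.003]
wrist (443, 218) 11.7 [ 0.4734 -0.1618]
wrist (329, 178) 12.3 [ 0.4369 -0.2586]
wrist (324, 142) 12.5 [ 0.4078 -0.2619]
wrist (450, 144) 12.6 [ 0.4127 -0.1604]
turn z -0.1  shift x 34.5 y 548.9 z 0.6 mm
turn z -18.6  shift x 0.0 y 0.0 z -0.0 mm
```

Run:
```python
from h import *
c=wristcam();cv2.imwrite("pics/w3.png",c["img"][:,:,::-1])
```

```text
(no output)
```

View pics/w3.png

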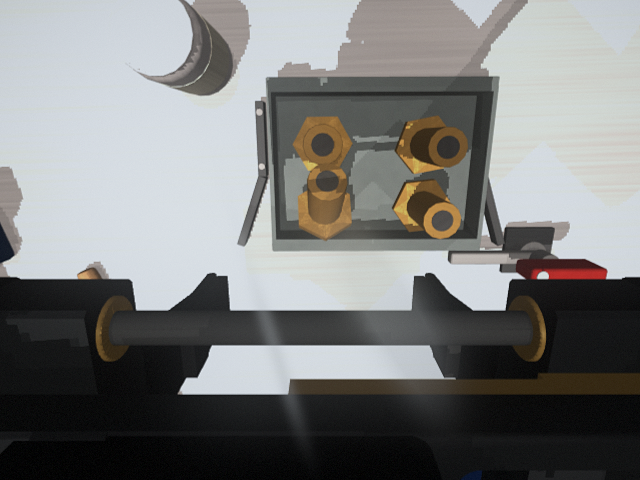

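The last bush has its flange inside the bin at about (325,215) but leans on its neighbour. The other three stand. I'll check it by two views once the arm is clear. Next is the housing.

```bash
python3 -m pendant '[[[0.0034,0.0548,0,0,0,0,1],[0.0034,0.0548,0,0,0,0,1],[0.0034,0.0548,0,0,0,0,1],[0.0034,0.0548,0,0,0,0,1],[0.0034,0.0548,0,0,0,0,1]]]'|head -2
python3 -m pendant '[[[0.0034,0.0548,0,0,0,0,1],[0.0034,0.0548,0,0,0,0,1],[0.0034,0.0548,0,0,0,0,1],[0.0034,0.0548,0,0,0,0,1],[0.0034,0.0548,0,0,0,0,1]]]'|head -2
python3 -m pendant '[[[0,0,0,0,0,-9,1],[0,0,0,0,0,-9.5,1],[0,0,0,0,0,0,1],[0,0,0,0,0,0,1],[0,0,0,0,0,0,1]]]'|head -4
python3 - <<'E'
from h import *
c=wristcam();cv2.imwrite("pics/w4.png",c["img"][:,:,::-1])
c2=camera("top")
from holes import holes
for q in holes(c2,.079):print(q)
crop(c2,350,240,450,320,6,"B1.png")
E
```

```text
time: 43.55
position: [0.463, 0.0112, 0.2272]
time: 44.18
position: [0.454, 0.285, 0.2269]
time: 44.8
position: [0.4553, 0.2833, 0.2286]
tool_rot: [-0.145, 0.989, -0.0, -0.0]
ft_force: [0.1, -0.4, 0.6]
```

View pics/w4.png

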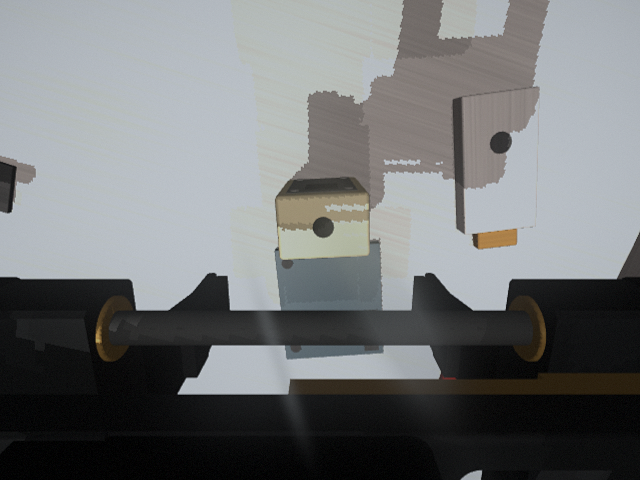

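View pics/B1.png

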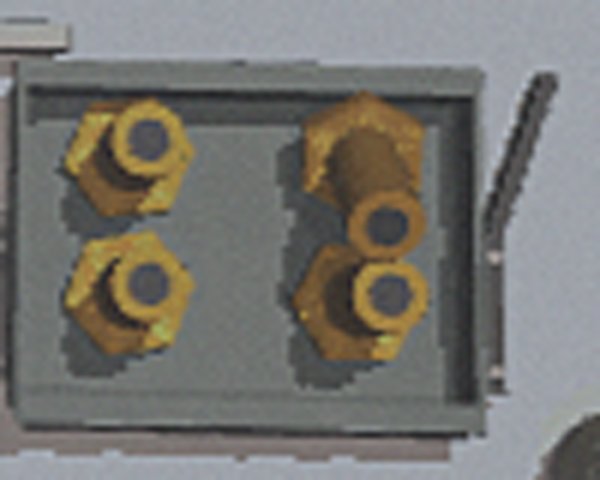

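The wrist view shows the housing top around (323,226), well centred between the fingers. The top view shows three bushes standing in the bin and the fourth leaning on its neighbour, with its flange inside the bin.

Run:
```python
from h import *
from scipy.spatial.transform import Rotation as Ro
c=wristcam()
P=np.array([ray(c,*p,.11)[:2] for p in[(276,197),(367,192),(370,253),(280,259)]]);print(P,P.mean(0),"dot",ray(c,323,227,.11))
for i in range(4):
    d=P[i]-P[i-1];print(np.linalg.norm(d),np.degrees(np.arctan2(d[1],d[0])))
T=np.eye(4);q=np.array([.015,1,-.003,.003]);T[:3,:3]=Ro.from_quat(q/np.linalg.norm(q)).as_matrix();T[:3,3]=[.4755,-.2667,.2328]
W=np.linalg.inv(T@c["T_tool_cam"]);w={"intrinsics":c["intrinsics"],"R":W[:3,:3],"t":W[:3,3]}
t=camera("top")
u,v=414.25,277.25
for z in(.05,.06,.07,.075,.08,.085,.09): print(z,ray(t,u,v,z)[:2],ray(w,329,178,z)[:2])
f=(350+365/6-.5,240+92/6-.5); print("far corner",[ray(t,*f,z)[:2] for z in(.014,.03,.04,.05)])
```

```text
[[0.43590089 0.24449191]
 [0.41315572 0.30748551]
 [0.4570011  0.32467829]
 [0.48152067 0.25979718]] [0.44689459 0.28411322] dot [0.44771335 0.2842049  0.11      ]
0.048118769828416244 -161.4535790710584
0.06697414585465883 109.8531880931953
0.04709575408084389 21.411287796054815
0.06935969419929981 -69.29765460337025
0.05 [ 0.43960424 -0.26714041] [ 0.43995247 -0.25792376]
0.06 [ 0.43881513 -0.26500958] [ 0.43879852 -0.2580629 ]
0.07 [ 0.43802602 -0.26287875] [ 0.43764457 -0.25820204]
0.075 [ 0.43763147 -0.26181333] [ 0.4370676  -0.25827161]
0.08 [ 0.43723691 -0.26074792] [ 0.43649062 -0.25834118]
0.085 [ 0.43684236 -0.2596825 ] [ 0.43591365 -0.25841075]
0.09 [ 0.4364478  -0.25861709] [ 0.43533667 -0.25848032]
far corner [array([ 0.50156549, -0.26654291]), array([ 0.49954811, -0.26323914]), array([ 0.49828725, -0.26117429]), array([ 0.49702639, -0.25910944])]
```

The leaning bush has its top at z ≈ 0.08 and its flange centre at about x = 0.475, z ≈ 0.015. That is within the limits, so I'll leave it and grip the housing.

```bash
python3 plan.py .4475 .284 .076 200.5
```

```text
turn z -3.7  shift x 7.3 y 3.3 z 153.1 mm
```

```bash
python3 -m pendant '[[[0,0,0,0,0,-3.7,1],[0.0073,0.0033,0.03,0,0,0,1],[0,0,0.04,0,0,0,1],[0,0,0.01,0,0,0,1],[0,0,0,0,0,0,1]]]'|head -4
python3 -m pendant '[[[0,0,0.02,0,0,0,1],[0,0,0.02,0,0,0,1],[0,0,0.02,0,0,0,1],[0,0,0.013,0,0,0,1],[0,0,0,0,0,0,0.5]]]' 12
python3 -m pendant '[[[0,0,0,0,0,0,0.5],[0,0,0,0,0,0,0.5],[0,0,0,0,0,0,0.5],[0,0,0,0,0,0,0.5],[0,0,0,0,0,0,0.5]]]' 12
```

```text
time: 45.62
position: [0.4476, 0.2842, 0.149]
tool_rot: [-0.178, 0.984, -0.0, -0.0]
ft_force: [-0.4, -0.1, -0.6]
time: 46.25
position: [0.4477, 0.2843, 0.0761]
tool_rot: [-0.178, 0.984, -0.0, -0.0]
ft_force: [-0.4, 0.6, 0.7]
grip_width: 0.0827
grip_force: 0.0
time: 46.88
position: [0.4484, 0.2843, 0.0769]
tool_rot: [-0.178, 0.984, 0.0, 0.001]
ft_force: [0.5, -1.3, 5.2]
grip_width: 0.0702
grip_force: 11.9
```

```bash
python3 -m pendant '[[[-0.004,0,0,0,0,0,0.5],[-0.004,0,0,0,0,0,0.5],[-0.004,0,0,0,0,0,0.5],[-0.003,0,0,0,0,0,0.5],[0,0,0,0,0,0,0.5]]]' 12
python3 -m pendant '[[[-0.001,0,0,0,0,0,0.5],[-0.001,0,0,0,0,0,0.5],[-0.001,0,0,0,0,0,0.5],[0,0,0,0,0,0,0.5],[0,0,0,0,0,0,0.5]]]' 12
python3 -m pendant '[[[-0.001,0,0,0,0,0,0.5],[-0.001,0,0,0,0,0,0.5],[0,0,0,0,0,0,0.5],[0,0,0,0,0,0,0.5],[0,0,0,0,0,0,0.5]]]' 12
```

```text
time: 47.5
position: [0.4598, 0.2885, 0.0767]
tool_rot: [-0.178, 0.984, -0.001, -0.002]
ft_force: [-2.3, -3.7, 8.8]
grip_width: 0.0698
grip_force: 12.0
time: 48.12
position: [0.4624, 0.2894, 0.0766]
tool_rot: [-0.178, 0.984, -0.001, -0.002]
ft_force: [-2.5, -3.5, 8.5]
grip_width: 0.0703
grip_force: 12.0
time: 48.75
position: [0.4643, 0.2901, 0.0765]
tool_rot: [-0.178, 0.984, -0.001, -0.002]
ft_force: [-2.3, -3.0, 8.9]
grip_width: 0.0696
grip_force: 12.0
```

```bash
python3 -m pendant '[[[-0.001,0,0,0,0,0,0.5],[-0.001,0,0,0,0,0,0.5],[0,0,0,0,0,0,0.5],[0,0,0,0,0,0,0.5],[0,0,0,0,0,0,0.5]]]' 12 | sed -n 2,4p
python3 -m pendant '[[[-0.001,0,0,0,0,0,0.5],[-0.001,0,0,0,0,0,0.5],[0,0,0,0,0,0,0.5],[0,0,0,0,0,0,0.5],[0,0,0,0,0,0,0.5]]]' 12| sed -n 2,4p
```

```text
position: [0.4662, 0.2908, 0.0764]
tool_rot: [-0.178, 0.984, -0.001, -0.002]
ft_force: [-2.1, -3.1, 6.2]
position: [0.468, 0.2915, 0.0763]
tool_rot: [-0.178, 0.984, -0.001, -0.002]
ft_force: [-2.0, -3.0, 5.9]
```

```bash
python3 -m pendant '[[[-0.001,0,0,0,0,0,0.5],[-0.001,0,0,0,0,0,0.5],[0,0,0,0,0,0,0.5],[0,0,0,0,0,0,0.5],[0,0,0,0,0,0,0.5]]]' 12| sed -n 2,4p
python3 - <<'E'
from h import *
c=camera("scene");crop(c,320,140,480,270,5,"s2.png")
E
```

```text
position: [0.4699, 0.2922, 0.0762]
tool_rot: [-0.178, 0.984, -0.001, -0.002]
ft_force: [-2.2, -3.0, 5.5]
```

View pics/s2.png

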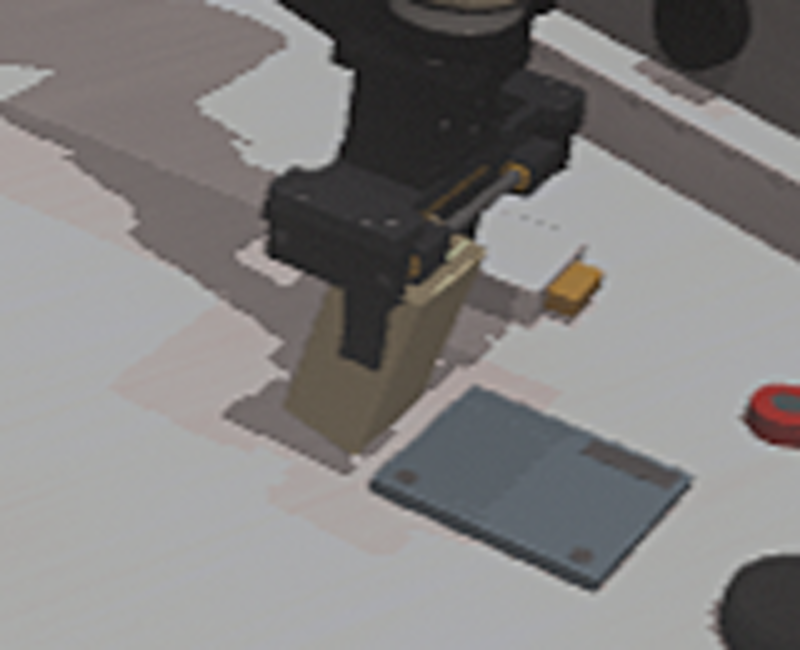

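The housing has tipped about 15° in the grip instead of sliding. Its front bottom edge, at about (350,455), is still roughly 19 mm short of the plate. I'll grip harder, lift it slightly, carry it to the plate edge and continue the tip there.

```bash
python3 -m pendant '[[[0,0,0,0,0,0,0.5],[0,0,0,0,0,0,0.5],[0,0,-0.004,0,0,0,0.5],[0,0,-0.004,0,0,0,0.5],[0,0,0,0,0,0,0.5]]]' 30| sed -n 2,6p
python3 -m pendant '[[[-0.005,0,0,0,0,0,0.5],[-0.005,0,0,0,0,0,0.5],[-0.005,0,0,0,0,0,0.5],[-0.002,0,0,0,0,0,0.5],[0,0,0,0,0,0,0.5]]]' 30| sed -n 2,4p
python3 -m pendant '[[[0,0,0.003,0,0,0,0.5],[0,0,0.003,0,0,0,0.5],[0,0,0.001,0,0,0,0.5],[0,0,0,0,0,0,0.5],[0,0,0,0,0,0,0.5]]]' 15| sed -n 2,4p
python3 - <<'E'
from h import *
c=camera("scene");crop(c,320,140,480,270,5,"s3.png")
E
```

```text
position: [0.472, 0.2936, 0.0842]
tool_rot: [-0.178, 0.984, 0.0, 0.0]
ft_force: [0.1, -0.3, -2.2]
grip_width: 0.0699
grip_force: 30.0
position: [0.4871, 0.299, 0.0839]
tool_rot: [-0.178, 0.984, -0.0, -0.001]
ft_force: [-1.6, -1.0, -1.3]
position: [0.487, 0.299, 0.0767]
tool_rot: [-0.178, 0.984, -0.0, -0.001]
ft_force: [-4.8, -2.0, -1.1]
```

View pics/s3.png

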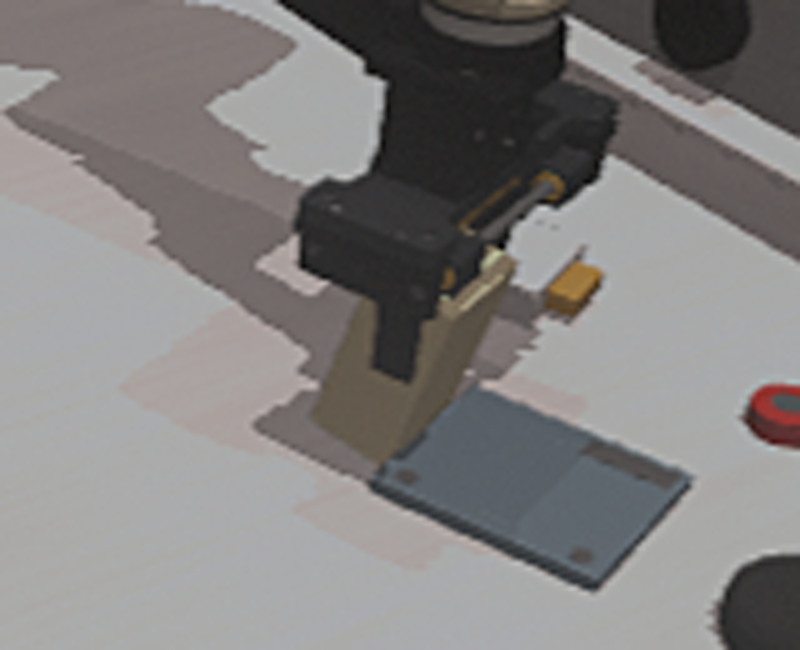

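The bottom edge now meets the plate's near edge at about (385,460), and the back force confirms contact. I'll continue the tip forward.

```bash
python3 -m pendant '[[[-0.004,0,-0.002,0,0,0,0.5],[-0.005,0,-0.002,0,0,0,0.5],[-0.005,0,0,0,0,0,0.5],[-0.005,0,0,0,0,0,0.5],[0,0,0,0,0,0,0.5]]]' 10| sed -n 2,6p
python3 -m pendant '[[[-0.004,0,0,0,0,0,0.5],[-0.004,0,0,0,0,0,0.5],[-0.004,0,0,0,0,0,0.5],[0,0,0,0,0,0,0.5],[0,0,0,0,0,0,0.5]]]' 10| sed -n 2,6p
python3 - <<'E'
from h import *
c=camera("scene");crop(c,320,140,480,270,5,"s4.png")
E
```

```text
position: [0.5068, 0.3064, 0.0812]
tool_rot: [-0.178, 0.984, 0.0, 0.001]
ft_force: [-2.2, -0.1, -2.1]
grip_width: 0.07
grip_force: 10.0
position: [0.5176, 0.3104, 0.0813]
tool_rot: [-0.178, 0.984, 0.0, 0.001]
ft_force: [-1.5, -2.0, -2.1]
grip_width: 0.0698
grip_force: 10.0
```

View pics/s4.png

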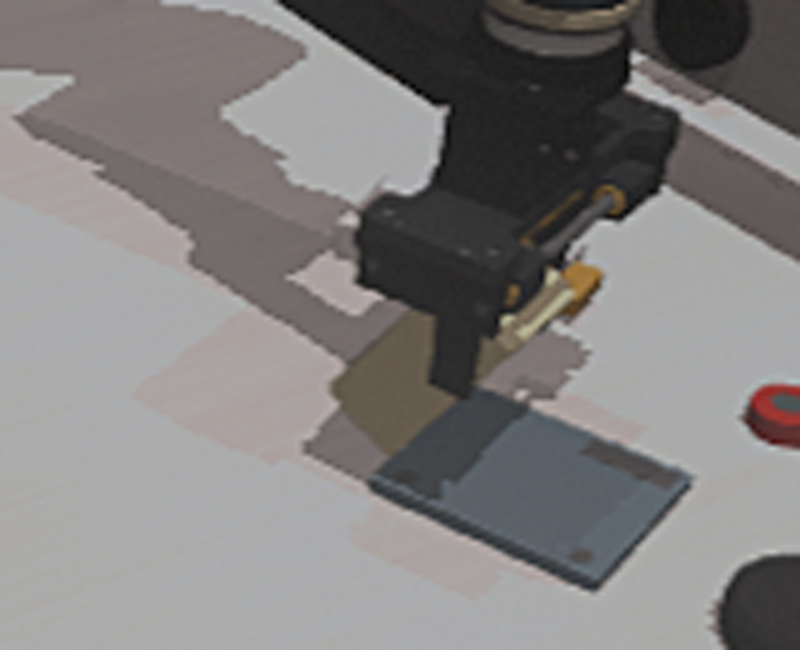

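The housing is tipped about 45° with its bottom edge at the plate edge, well past balance. I'll lower along the arc and release. All 14 pictures are used, so the remaining checks are numeric.

```bash
python3 -m pendant '[[[-0.005,0,0.003,0,0,0,0.5],[-0.005,0,0.003,0,0,0,0.5],[-0.005,0,0.004,0,0,0,0.5],[-0.004,0,0.004,0,0,0,0.5],[0,0,0,0,0,0,0.5]]]' 10| sed -n 2,6p
python3 -m pendant '[[[0,0,0,0,0,0,1],[0,0,0,0,0,0,1],[0,0,0,0,0,0,1],[0,0,0,0,0,0,1],[0,0,0,0,0,0,1]]]' | sed -n 2,6p
python3 -m pendant '[[[0,0,-0.04,0,0,0,1],[0,0,-0.04,0,0,0,1],[0,0,-0.04,0,0,0,1],[0,0,-0.04,0,0,0,1],[0,0,0,0,0,0,1]]]' | sed -n 2,6p
python3 plan.py .35 .40 .23 200.5
```

```text
position: [0.5353, 0.3171, 0.0665]
tool_rot: [-0.178, 0.984, 0.0, 0.001]
ft_force: [0.4, -0.1, -1.9]
grip_width: 0.0698
grip_force: 10.0
position: [0.5346, 0.3169, 0.0671]
tool_rot: [-0.178, 0.984, 0.0, 0.0]
ft_force: [0.2, -0.2, -0.4]
grip_width: 0.0868
grip_force: 0.0
position: [0.5368, 0.3177, 0.2311]
tool_rot: [-0.178, 0.984, 0.001, 0.004]
ft_force: [0.4, -0.0, 0.1]
grip_width: 0.0872
grip_force: 0.0
turn z 0.0  shift x 146.1 y 142.5 z 1.1 mm
```

```bash
python3 -m pendant '[[[0.034,0.045,0,0,0,0,1],[0.034,0.045,0,0,0,0,1],[0.034,0.045,0,0,0,0,1],[0.034,0.045,0,0,0,0,1],[0.034,0.045,0,0,0,0,1]]]' | sed -n 2,3p
python3 -m pendant '[[[0,0,0,0,0,0,1],[0,0,0,0,0,0,1],[0,0,0,0,0,0,1],[0,0,0,0,0,0,1],[0,0,0,0,0,0,1]]]' | sed -n 2,3p
python3 - <<'E'
from h import *
from holes import holes
t=camera("top"); im=t["img"].astype(int); a=cv2.imread("pics/top0.png")[:,:,::-1]
for q in holes(t,.079):print(q)
th=np.radians(20.5);x=np.array([np.cos(th),np.sin(th)]);y=np.array([-x[1],x[0]]);C=np.array([.5498,.3241])
# sample the view on the z=0.06 plane over the plate's frame: rows x, columns y
print("luma (R-B) at z=.06; rows x=80..-100, cols y=60..-60 mm")
for px in range(80,-101,-10):
    r=[]
    for py in range(60,-61,-10):
        u,v=proj(t,[*(C+px/1e3*x+py/1e3*y),.06]); p=im[round(v),round(u)]; r.append("%3d(%3d)"%(p.mean(),p[0]-p[2]))
    print("%4d"%px,*r)
E
```

```text
position: [0.2943, 0.4681, 0.2259]
tool_rot: [-0.178, 0.984, -0.001, -0.001]
position: [0.2973, 0.4675, 0.227]
tool_rot: [-0.177, 0.984, -0.0, 0.0]
luma (R-B) at z=.06; rows x=80..-100, cols y=60..-60 mm
  80 147(-10) 145( -9) 148(-11) 146(-13) 146(-10) 145(-11) 146( -8) 146(-14) 146(-10) 145( -9) 147( -8) 148(-14) 144(-15)
  70 149(-14) 148(-11) 150( -8) 147(-13) 144(-16) 142(-10) 145(-11) 147(-10) 146(-15) 147(-10) 146(-11) 143(-11) 146(-10)
  60 147( -9) 142( -5) 149( -7) 146(-12) 148(-10) 144( -8) 146(-10) 147( -9) 143(-12) 145(-10) 152(-12) 144(-10) 145( -9)
  50 148(-12) 150(-11)  88(-17)  86(-21)  88(-13)  96(-17)  80(-16) 100(-16)  90(-15)  82(-13)  96(-17)  87(-19)  90(-15)
  40 146( -9) 146( -9)  90(-19)  58(  0)  83(-18)  88(-18)  89(-13)  87(-13)  85(-15)  89(-16)  91(-14)  55(  5)  99(-18)
  30 144( -8) 146(-12)  60( -3)  58(  2)  89(-18)  89(-15)  91(-14)  87(-15)  91(-15)  92(-15)  92(-14)  93(-15)  50(-11)
  20 145(-12) 151(-13)  76(-11)  47( -1) 100( 10) 139( 15)  96( 10)  96( 13) 152( 13) 124( 16)  88(-17)  91(-15)  57(-13)
  10 148(-15) 149(-10)  72(-17) 126(  4)  
[... 721 characters left out ...]
 150(  5)  97(  8)  98(  4)  94(  8)  98(  6)  93(  8) 147( -8)  62( 19)  94(-17)  54(-13)
 -60 147(-13) 147(-11)  89(-17) 148( 11)  93(  6)  97(  8)  97(  7) 100(  7)  95(  8) 149( -7)  62( 18)  63(  0) 101(-16)
 -70 145(-14) 147(-12)  85(-16) 153(  2) 130(  5)  95(  6)  94(  7)  98(  7) 124(  8) 138( -3)  60( 18)  98(-15)  92(-18)
 -80 145(-12) 147(-14) 156(-14) 150(  3) 148(  1)  72( 20) 148(  0) 143(  5) 147( -2) 146( -2)  55( 18) 146(-11) 152(-11)
 -90 144( -7) 145(-11) 149( -9)  56(  9)  57( 24)  43( 11)  83( 28)  42( 10)  44( 13)  43( 13)  59( 16) 145(-12) 148(-13)
-100 145( -7) 145( -9) 151(-10) 103( 11) 109( 10) 101(  8) 115(  6) 105( 10) 112( 11) 103(  7) 141( -8) 149(-12) 147( -9)
```

Run:
```python
from h import *
t=camera("top")
h=cv2.cvtColor(t["img"],cv2.COLOR_RGB2HSV); m=cv2.inRange(h,(10,110,40),(30,255,255))
cs,hi=cv2.findContours(m,cv2.RETR_CCOMP,2)
D=np.array([.4412,-.2125]);a=np.radians(-1.6);x=np.array([np.cos(a),np.sin(a)]);y=np.array([-x[1],x[0]])
for k,q in enumerate(cs):
    A=cv2.contourArea(q)
    if A>12:
        (u,v),r=cv2.minEnclosingCircle(q);P=ray(t,u,v,.079 if hi[0][k][3]>=0 else .02)[:2]-D
        print("hole" if hi[0][k][3]>=0 else "blob",A,(round(u),round(v)),(P@x).round(3),(P@y).round(3))
# bystanders: difference with the first picture
a=cv2.imread("pics/top0.png")[:,:,::-1]
d=cv2.morphologyEx((cv2.absdiff(a,t["img"]).max(2)>60).astype(np.uint8),cv2.MORPH_OPEN,np.ones((3,3)))
for q in cv2.findContours(d,0,2)[0]:
    if cv2.contourArea(q)>15: print("changed",cv2.boundingRect(q))
mr=cv2.inRange(h,(0,140,60),(8,255,255))|cv2.inRange(h,(172,140,60),(180,255,255)); mr[:,:300]=0;mr[:,345:]=0;mr[:200]=0
q=max(cv2.findContours(mr,0,2)[0],key=cv2.contourArea);print("handle",cv2.minAreaRect(q))
```

```text
blob 51.5 (630, 396) -0.284 -0.601
blob 283.0 (371, 288) -0.03 0.051
hole 54.5 (374, 286) -0.028 0.05
hole 47.5 (371, 289) -0.034 0.058
blob 85.0 (132, 283) -0.031 0.672
blob 2574.5 (625, 326) -0.11 -0.601
blob 76.0 (624, 260) 0.06 -0.61
blob 278.0 (371, 266) 0.03 0.052
hole 60.5 (371, 266) 0.022 0.06
hole 53.5 (374, 262) 0.032 0.05
blob 599.0 (410, 277) 0.002 -0.049
hole 52.5 (415, 289) -0.031 -0.049
hole 78.5 (409, 290) -0.034 -0.036
hole 51.5 (414, 277) -0.002 -0.048
blob 71.0 (498, 226) 0.145 -0.285
hole 27.0 (496, 218) 0.154 -0.255
blob 797.0 (345, 116) 0.439 0.126
hole 14.0 (354, 122) 0.399 0.106
hole 15.0 (343, 122) 0.398 0.134
blob 781.5 (450, 116) 0.449 -0.162
blob 1426.5 (398, 114) 0.448 -0.019
blob 4795.0 (6, 110) 0.435 1.055
hole 14.5 (11, 162) 0.27 0.987
hole 13.5 (60, 94) 0.456 0.878
hole 15.0 (62, 90) 0.47 0.874
hole 13.5 (44, 89) 0.47 0.922
hole 20.0 (48, 84) 0.484 0.913
hole 17.5 (49, 76) 0.506 0.914
changed (351, 462, 14, 18)
changed (0, 415, 80, 65)
changed (6, 374, 18, 18)
changed (131, 344, 8, 11)
changed (49, 315, 18, 60)
changed (74, 306, 48, 50)
changed (0, 303, 30, 71)
changed (396, 269, 26, 36)
changed (360, 268, 22, 35)
changed (258, 266, 20, 21)
changed (186, 266, 31, 23)
changed (423, 264, 6, 44)
changed (193, 264, 11, 6)
changed (241, 235, 21, 20)
changed (168, 231, 6, 9)
changed (354, 206, 75, 46)
changed (267, 204, 20, 21)
changed (228, 189, 20, 22)
handle ((327.0, 242.0), (4.0, 20.0), 90.0)
```

```bash
python3 -c "
from rig import hand_in
print(hand_in())"
```

```text
the job is handed in; nothing more can be done
None
```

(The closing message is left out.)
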